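Lock the piece vise with its slot peg

TASK

Clamp the shogi piece that lies in the bench vise: with the fingertips push the peg by its knob all the way along the long leg of the L-shaped slot, so that it drives the jaw up to the piece, then push it round the corner to the end of the short leg, where it locks. Only push: do not pinch the knob or pick anything up, and leave the other things on the table where they are.

Things in the scene. Friction and masses are not known exactly. Their poses are not given: they have to be found in the camera images.
- vise: low wooden bench vise fixed to the table, with an aluminium top plate, upper face 26 mm above the table, in which an L-shaped slot 17 mm wide is cut. Covers x -35 to 155, y -45 to 75 mm of its frame. Origin on the table under the slot's start; z up; x along the slot's long leg (72 mm of peg travel) towards the fence; y (left) along the short leg (41.5 mm of travel).
- slot_start (a point): centre of the peg's path at the start of the long leg, on the plate's upper face (26 mm above the table)
- slot_corner (a point): where the peg's centre is at the far end of the long leg, where the short leg turns off square to the left (vise's +y); on the plate's upper face
- slot_end (a point): where the peg's centre is when it has reached the blind end of the short leg; on the plate's upper face
- peg: the follower: brass post 14 mm thick through the slot, kept captive by a wide foot under the plate, with a square dark wooden knob on top, 20 x 20 x 32 mm, underside 12 mm and top 44 mm above the plate (70 mm above the table). Origin under the foot on the post's axis, 58 mm below the knob's top; z up. It may spin. It slides easily (a few newtons) and stays where left.
- knob_top (a point): centre of the knob's top face, on the peg's axis
- jaw (a joint): sliding dark steel jaw, 20 mm thick, 72 mm across, 10 mm high on the plate. Metres, growing towards the fence; resists with 1 to 2 N, stays where left. Not fixed to the peg: the post pushes on its near face, which is at x = 30 mm + value in the vise's frame, so a peg pushed to the end of the long leg leaves it at about 0.049.
- jaw_front (a point): middle of the jaw's upper front edge (the edge towards the fence), 10 mm above the plate
- fence (a point): middle of the upper near edge of the fence, a fixed wooden bar 12 mm high across the plate, at x = 132 mm in the vise's frame
- koma: the piece to be clamped: pentagonal wooden shogi piece, 32 long x 28 wide x 9 mm thick, lying flat on the plate between jaw and fence, tip (+x) to the fence. Origin under its middle. With its tip on the fence its origin is at x = 116 mm in the vise's frame.
- koma_near: bystander: wooden piece 30 x 26 x 8 mm on the table at the vise's right side; origin under its middle
- koma_far: bystander: wooden piece 28 x 24 x 8 mm on the table at the vise's right side, farther along; origin under its middle
- jar: bystander: amber glass jar, 48 mm across, 55 mm high, on the table at the vise's left side; origin under its middle
- carver: bystander: carving knife with round wooden handle, 145 mm long, 20 mm thick, lying to the left; origin underneath, near its middle
- brush: bystander: brush lying to the right; origin underneath
- cup: bystander: blue cup, 72 mm across, 80 mm high, standing to the right; origin under its middle
- clamp: bystander: round wooden hand clamp standing upright, 42 mm across, 112 mm high, to the left; origin under its middle
Things that resemble listed ones, but are neither listed nor needed, are in the scene too. What is shaped like the peg but green or purple is not meant.

How it is judged:
On the way, in this order (a step that is already met when the one before it is completed fails the run):
1. the peg has been pushed along the long leg to the corner (x of peg in the frame of vise above 0.066 m and y of peg in the frame of vise below 0.01 m), for 0.03 s.
2. the peg has been pushed to the end of the short leg (x of peg in the frame of vise between 0.066 and 0.075 m and y of peg in the frame of vise above 0.0365 m and angle between peg's own z axis and vertical below 0.15 rad), for 0.1 s.
At the end, for the whole second after the job is handed in: The peg stands at rest in the short leg, within 5 mm of its end; the jaw is closed (value above 0.0435 m); the piece lies flat between jaw and fence with at most 6 mm of play, square within 0.15 rad, at rest (all of step 2 and value of joint jaw above 0.0435 m and x of koma in the frame of vise above 0.11 m and z of koma in the frame of vise below 0.031 m and angle between koma's own z axis and vertical below 0.12 rad and angle between the x axis of koma and the x axis of vise, either way round below 0.15 rad and linear speed of each of koma, peg below 0.01 m/s); the robot touches nothing.
It fails at once if the knob is pinched: pushed by the fingers on opposite sides at once ((contact force between the fingers and peg_c2 above 1 N and contact force between the fingers and peg_c4 above 1 N) or (contact force between the fingers and peg_c3 above 1 N and contact force between the fingers and peg_c5 above 1 N)).
It fails at once if the clamped piece or the peg is lifted (z of koma in the frame of vise above 0.038 m or z of peg in the frame of vise above 0.022 m).
It fails at once if another thing on the table is moved by more than 20 mm (distance of any of koma_near, koma_far, jar, carver, brush, cup, clamp from where it was at the start of the episode above 0.02 m).
It also fails if it takes over 42 s, if anything falls off the work surface, if the arm or the gripper's body presses on something with over 40 N, if the wrist force passes 120 N, or if a joint passes its speed limit or range.

ROBOT

A 6-joint arm with a two-finger parallel gripper is mounted at the origin on the work surface. World frame = base frame: x ahead of the robot, y to its left, z up, the work surface at z = 0. Lengths are in m, angles in rad, forces in N, time in s.
With the tool pointing down it reaches from about 0.225 to 0.725 m from the base axis. Payload 3.1 kg.
Tool frame: the origin (TCP) lies at the very end of the fingers, on their centre line; the grasp point (between the pads) lies 19 mm behind it; z points along the fingers, y is the line along which they close (so a half turn about z gives the same grasp; the last joint's range is limited). The gripper opens to 85 mm and grips with 20 to 120 N. Pads are 22 mm wide; open, the fingers measure 114 mm over their backs; the gripper's body (76 mm by 85 mm) begins 54 mm behind the grasp point. The pads swing forward as they close: fully open they stand 13 mm farther back than shut.
Start: joints at [-1.342, 0.048, 0.099, 1.622, 0, 1.443], TCP at [0.183, -0.492, 0.202] pointing down, gripper open.
Joint ranges: [-2.91, 2.91], [-0.99, 1.94], [-1.21, 1.42], [-2.12, 2.29], [-1.49, 1.47], [-3.14, 3.14]. Speed limits (rad/s): [2.79, 2.79, 3.14, 3.14, 3.14, 3.14].

INTERFACE

Orientations are given as a 3x3 rotation matrix whose columns are the frame's x, y, z axes.
In Python, from station import observe, cams, workorder gives the robot as it stands. The module is installed in compiled form; this text tells all that it offers.
- The arm moves only by the tool apply_moves, never from a script. Its argument "rows" is a list of rows, each a list of 7 numbers: the shift along the tool's x, y, z as a fraction of full scale, then the turn, a rotation vector about the tool's x, y, z as a fraction of full scale, then the finger opening in mm, from 0 to 85.4. In form: [[dx, dy, dz, wx, wy, wz, claw], ...]. A call has 1 to 8 rows; each row shifts and turns the commanded pose from where the row before left it, along the tool's axes as they then stand; what a row does not reach is not made up. Full scale, the value 1, is 0.04 m for a shift and 0.1 rad for a turn. A row lasts 1/10 s, in which the tool goes at most 50 mm and 8.59 degrees, less where a joint would pass 70% of its speed; a pose out of reach is approached as far as the arm can. A call with a number of a shift or a turn outside -1 to 1 is refused whole. A call with a gripper value outside its range is refused whole. The fingers move at their own pace and stop on an object; the grip force is fixed at half the most. Time passes only in rows, so rows that do not move let the fingers close. It gives the time, the measured TCP pose, the force, the opening and the grip force at its end, in the units of the state.
- observe(): the state, without advancing time (a new reading comes with each control period).
- cams.camera(name): name is "scene" or "top" or "wrist"; returns a dict with "pixels" (400x640x3 uint8, red, green, blue), "range_z" (400x640 float32, m along the optical axis (not along the pixel's ray), 0 where there is no reading), "fovy" (degrees; the focal length in pixels is half the picture's height over the tangent of half this angle, whatever the lens; pixels are square), "cx", "cy" (the principal point, pixels), "rvec" (rotation vector, rad) and "tvec" (3), from world to camera coordinates, as OpenCV has them. Camera axes: x right, y down, z forward; pixel columns grow to the right and rows downward; lengths in m; the calibration is good to about 2 mm. A picture is of the moment at which its call begins.
- workorder.close_job(): hands the job in; it is judged then, once.
The state is a dict: "time_s": time; "joints": joint angles; "qd": joint speeds; "tau": joint torques, N m; "tcp_pos": TCP position; "eef_rot": TCP orientation; "contact_force": force on the tool from outside, world axes, zero at the start; "torque": the same for the moment, N m; "finger_gap": finger opening in m; "grip_force": force on a finger pad.
Only numpy, scipy, OpenCV 4.12 (cv2) and the standard library are available. Lean on these libraries where they do the work, as an engineer would, in place of code of your own. Each camera call takes 0.05 s, during which the arm holds its last target. There are 200 camera calls.

## Working session

There is one attempt and no reset: what is moved stays moved. The work goes in short steps, Python scripts to look and compute and a tool call to move; the robot and the scene stay as the last step left them, time stands still between calls to the robot, and variables do not carry over. Pictures are saved under pics/ and viewed, at most 13 in all, crops included, and the job is handed in when it is done.

Besides the shell and the picture viewer there is one more tool, called after "Emit:" as name(argument=value, ...) on one line, values as JSON. apply_moves: Moves the arm, as the interface text tells. Its arguments: {"type":"object","properties":{"rows":{"type":"array"}},"required":["rows"]}

```bash
mkdir -p pics; cat > h.py <<'E'
import numpy as np, cv2
from station import observe, cams, workorder
def cam(n,f=None):
    c=cams.camera(n); h=c["pixels"].shape[0]
    fl=h/2/np.tan(np.radians(c["fovy"])/2)
    c["K"]=np.array([[fl,0,c["cx"]],[0,fl,c["cy"]],[0,0,1]]); c["R"]=cv2.Rodrigues(np.array(c["rvec"],float))[0]; c["t"]=np.array(c["tvec"],float).ravel()
    if f: cv2.imwrite("pics/"+f,c["pixels"][:,:,::-1])
    return c
def ray(c,u,v,z):
    d=c["R"].T@np.linalg.inv(c["K"])@np.array([u,v,1.]); o=-c["R"].T@c["t"]
    return o+d*(z-o[2])/d[2]
def dep(c,u,v):
    Z=c["range_z"][int(v),int(u)]
    return c["R"].T@(np.linalg.inv(c["K"])@np.array([u,v,1.])*Z-c["t"])
def proj(c,p):
    q=c["K"]@(c["R"]@np.array(p)+c["t"]); return q[:2]/q[2]
E
python3 - <<'E'
from h import *
cam("top","top1.png");cam("scene","sc1.png")
s=observe();print(s["tcp_pos"],s["eef_rot"],s["time_s"],s["finger_gap"])
E
```

```text
[ 0.18322335 -0.49134885  0.20124086] [[ 9.37000208e-01  3.49328440e-01 -5.01655501e-04]
 [ 3.49328718e-01 -9.36998033e-01  2.03293703e-03]
 [ 2.40112504e-04 -2.08010509e-03 -9.99997808e-01]] 0.1 0.08537933578935156
```

View pics/top1.png

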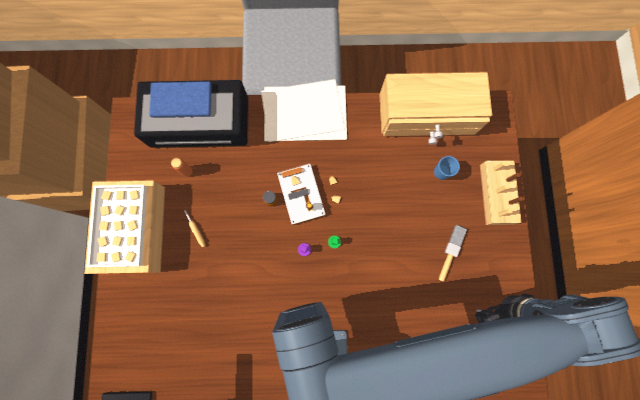

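View pics/sc1.png

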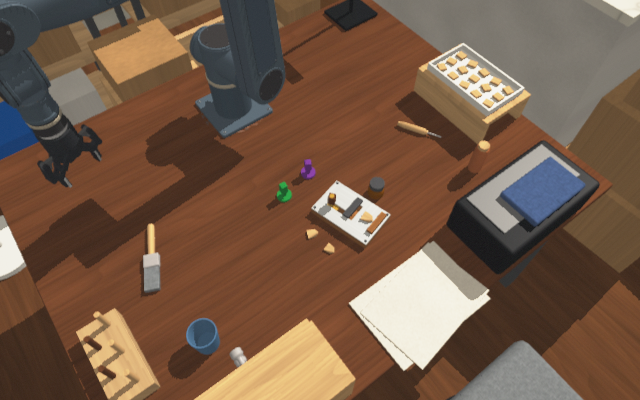

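The top view shows the vise plate around (302,193), with the fence near (292,172), the jaw near (298,193) and a dark knob near (309,204). The lookalikes are a green peg at (335,242) and a purple one at (304,250). By the description, the peg I want is the brown knob in the slot, so I'll check it in a close crop.

```bash
python3 - <<'E'
from h import *
a=cam("top");b=cam("scene")
A=cv2.resize(a["pixels"][155:230,260:350],None,fx=6,fy=6,interpolation=cv2.INTER_CUBIC)
B=cv2.resize(b["pixels"][175:250,305:395],None,fx=6,fy=6,interpolation=cv2.INTER_CUBIC)[:,:]
cv2.imwrite("pics/c1.png",cv2.resize(np.vstack([A,B]),None,fx=.66,fy=.66)[:,:,::-1])
# plate white mask: cast to z=.026
for n,c in(("top",a),("scene",b)):
    hsv=cv2.cvtColor(c["pixels"],cv2.COLOR_RGB2HSV)
    m=((hsv[...,1]<60)&(hsv[...,2]>140)).astype(np.uint8)
    P=np.zeros_like(m)
    if n=="top":P[155:230,265:340]=1
    else:P[175:250,305:395]=1
    ys,xs=np.nonzero(m*P); 
    W=np.array([ray(c,u,v,.026)[:2] for u,v in zip(xs,ys)])
    r=cv2.minAreaRect((W*1000).astype(np.float32));print(n,r,cv2.boxPoints(r))
print(ray(a,309,204,.07), proj(b,ray(a,309,204,.07)),dep(a,309,204))
print([ray(a,*p,.03).round(3) for p in((335,242),(304,250),(270,198))])
E
```

```text
top ((554.8602294921875, 71.46710205078125), (191.20323181152344, 173.01210021972656), 15.191862106323242) [[439.93048  129.89748 ]
 [485.26862  -37.06849 ]
 [669.79      13.036728]
 [624.45184  180.00269 ]]
scene ((562.0939331054688, 48.54457092285156), (192.4268798828125, 123.17523956298828), 15.155378341674805) [[453.12543   82.836395]
 [485.32806  -36.05486 ]
 [671.06244   14.252747]
 [638.8598   133.144   ]]
[0.51401526 0.01833284 0.07      ] [331.79160235 196.35054941] [0.51442774 0.01838177 0.06771852]
[array([ 0.388, -0.067,  0.03 ]), array([0.363, 0.039, 0.03 ]), array([0.545, 0.154, 0.03 ])]
```

View pics/c1.png

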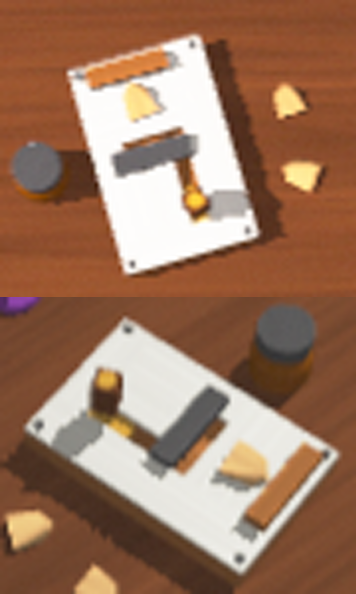

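The crop shows a brown square knob standing on the brass post at the near end of the slot, with the jaw, koma and fence ahead of it. That is the peg; the green and purple ones stand off the vise. The vise origin is about (508,17) mm with a yaw of 15.2°. I'll move above the point behind the knob with the fingers closed and tool x along vise x.

Emit:
apply_moves(rows=[[0,0,0,0,0,0.92,0],[0.73,-0.73,0,0,0,0,0],[0.73,-0.73,0,0,0,0,0],[0.73,-0.73,0,0,0,0,0],[0.73,-0.73,0,0,0,0,0],[0.73,-0.73,0,0,0,0,0],[0.73,-0.73,0,0,0,0,0],[0.73,-0.73,0,0,0,0,0]])

```text
time_s: 1.0
tcp_pos: [0.3276, -0.2396, 0.2022]
eef_rot: [[0.965, 0.261, 0.0], [0.261, -0.965, -0.0], [0.0, 0.0, -1.0]]
contact_force: [0.5, -0.1, 0.2]
finger_gap: 0.0002
grip_force: 0.0
```

Emit:
apply_moves(rows=[[0.73,-0.73,0,0,0,0,0],[0.73,-0.73,0,0,0,0,0],[0.73,-0.73,0,0,0,0,0],[0.73,-0.73,0,0,0,0,0],[0.73,-0.73,0,0,0,0,0],[0.7,-0.7,0,0,0,0,0],[0.4,-0.4,0,0,0,0,0],[0,0,0,0,0,0,0]])

```text
time_s: 1.8
tcp_pos: [0.4615, -0.0057, 0.2018]
eef_rot: [[0.964, 0.266, -0.0], [0.266, -0.964, 0.001], [-0.0, -0.001, -1.0]]
contact_force: [1.5, -0.5, 0.4]
finger_gap: 0.0001
grip_force: 0.0
```

```bash
cat >> h.py <<'E'
V=np.array([.508,.017]); TH=np.radians(15.16)
EX=np.array([np.cos(TH),np.sin(TH)]);EY=np.array([-EX[1],EX[0]])
def vis(p): d=np.array(p)[:2]-V; return (np.array([d@EX,d@EY])*1000).round(1)
E
python3 - <<'E'
from h import *
c=cam("wrist","w1.png"); b=cam("scene")
s=observe();print(s["tcp_pos"],np.round(s["eef_rot"],3),s["time_s"],vis(s["tcp_pos"]),s["finger_gap"])
print("tool yaw-vise deg",np.degrees(np.arctan2(s["eef_rot"][1][0],s["eef_rot"][0][0])-TH))
for n,p in dict(start=(0,0,.026),knob=(0,0,.07),corner=(.072,0,.026),end=(.072,.0415,.026)).items():
    w=[*(V+EX*p[0]+EY*p[1]),p[2]];print(n,proj(c,w).round(),proj(b,w).round())
# plate corners from wrist
E
```

```text
[ 0.46045523 -0.00795304  0.2019995 ] [[ 0.965  0.263 -0.001]
 [ 0.263 -0.965 -0.001]
 [-0.001  0.    -1.   ]] 1.9 [-52.4 -11.7] -0.00010366238157027377
tool yaw-vise deg 0.08600524582664168
start [306. 119.] [330. 204.]
knob [304. 122.] [330. 195.]
corner [306.  43.] [350. 217.]
end [263.  43.] [359. 207.]
```

View pics/w1.png

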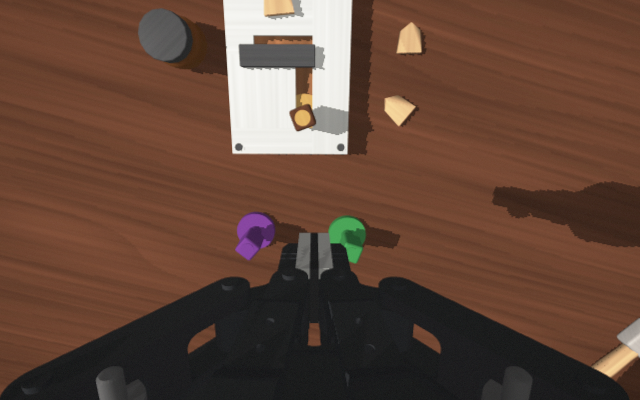

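The wrist view shows the knob top at about (303,117), turned roughly 20°, with the slot's long leg on column 305. The purple peg at (255,235) and the green one at (347,235) are clear of the path. This agrees with the estimate to within about 5 mm. I'll descend behind the knob.

Emit:
apply_moves(rows=[[0.48,-0.32,0,0,0,0,0],[0,0,0.95,0,0,0,0],[0,0,0.95,0,0,0,0],[0,0,0.95,0,0,0,0],[0,0,0.8,0,0,0,0],[0,0,0.28,0,0,0,0],[0,0,0,0,0,0,0]])

```text
time_s: 2.6
tcp_pos: [0.4737, 0.0085, 0.0433]
eef_rot: [[0.966, 0.26, -0.004], [0.26, -0.966, 0.0], [-0.004, -0.001, -1.0]]
contact_force: [-0.2, -0.1, -0.3]
finger_gap: -0.0001
grip_force: 0.0
```

```bash
python3 - <<'E'
from h import *
c=cam("wrist","w2.png"); s=observe();print(s["tcp_pos"],vis(s["tcp_pos"]),s["contact_force"])
E
```

```text
[0.47558659 0.00853015 0.04534733] [-33.5   0.3] [0.11307281 0.04034076 1.06259268]
```

View pics/w2.png

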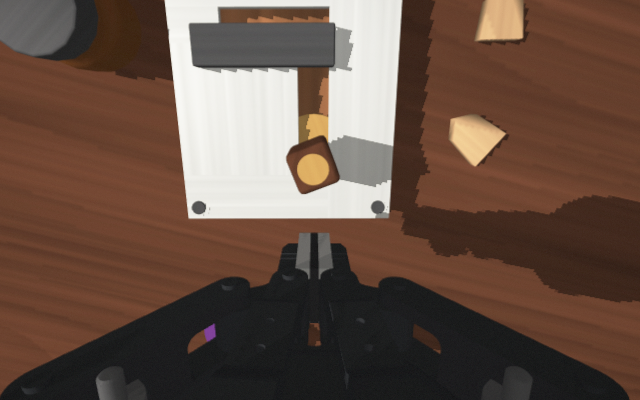

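The wrist view shows the finger tips on column 314 and the knob at (313,168), so they are lined up. I'll push along the long leg.

Emit:
apply_moves(rows=[[0.25,0,0,0,0,0,0],[0.25,0,0,0,0,0,0],[0.25,0,0,0,0,0,0],[0.25,0,0,0,0,0,0],[0.25,0,0,0,0,0,0],[0.25,0,0,0,0,0,0],[0.2,0,0,0,0,0,0],[0,0,0,0,0,0,0]])

```text
time_s: 3.45
tcp_pos: [0.5426, 0.0274, 0.0449]
eef_rot: [[0.965, 0.262, 0.0], [0.262, -0.965, 0.0], [0.0, 0.0, -1.0]]
contact_force: [-0.0, -0.2, -0.0]
finger_gap: 0.0
grip_force: 0.0
```

```bash
python3 - <<'E'
from h import *
c=cam("wrist","w3.png"); s=observe();print(s["tcp_pos"],vis(s["tcp_pos"]),s["contact_force"])
E
```

```text
[0.54182191 0.0272962  0.04484271] [35.3  1.1] [-0.17766386 -0.45230926  0.66005938]
```

View pics/w3.png

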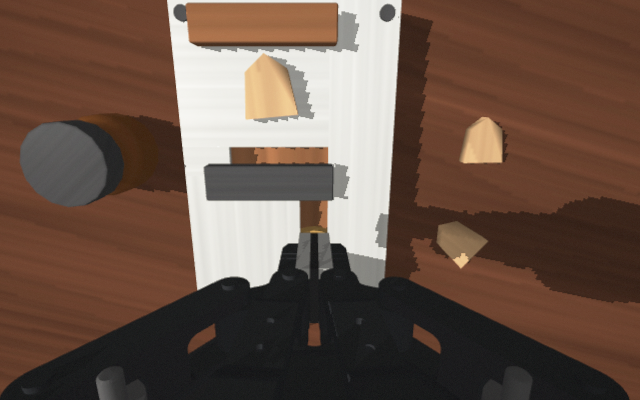

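The brass foot shows at (314,231), but the knob is hidden by the fingers, and the jaw has not obviously moved. I'll check with the scene camera.

```bash
python3 - <<'E'
from h import *
c=cam("wrist"); b=cam("scene"); t=cam("top"); s=observe()
print("tcp px",proj(c,s["tcp_pos"]))
for u,v,z in((314,231,.026),(269,200,.036),(269,165,.036),(262,45,.038),(264,54,.035),(269,120,.026)): print(u,v,vis(ray(c,u,v,z)))
for x in(20,40,56):
  w=[*(V+EX*x/1000),.07];print(x,proj(c,w).round(),proj(b,w).round())
B=cv2.resize(b["pixels"][160:255,300:400],None,fx=6,fy=6,interpolation=cv2.INTER_CUBIC)
cv2.imwrite("pics/c2.png",B[:,:,::-1])
E
```

```text
tcp px [315.07640051 230.62822942]
314 231 [26.8  1.7]
269 200 [49.6 27.2]
269 165 [69.7 26.5]
262 45 [130.5  27.5]
264 54 [126.7  27.1]
269 120 [93.4 27. ]
20 [317. 277.] [336. 199.]
40 [317. 240.] [342. 203.]
56 [318. 208.] [346. 206.]
```

View pics/c2.png

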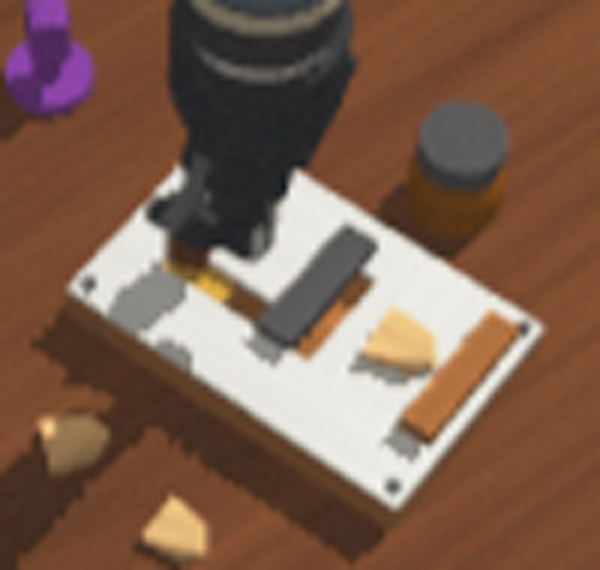

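The crop shows the knob still near (332,202) and the jaw unmoved, while the fingers stand ahead of it. I'll check the geometry with the depth readings.

```bash
python3 - <<'E'
from h import *
c=cam("wrist"); b=cam("scene"); t=cam("top"); s=observe()
print("tcp",s["tcp_pos"],"scene px",proj(b,s["tcp_pos"]),"top",proj(t,s["tcp_pos"]))
for n,k in(("scene",b),("wrist",c)): o=-k["R"].T@k["t"];print(n,"cam",vis(o),o[2])
def show(c,pts):
  for u,v in pts:
    p=dep(c,u,v);print((u,v),vis(p),round(p[2]*1000,1),c["pixels"][v,u])
show(b,[(331,199),(331,201),(332,202),(333,203),(335,206),(340,198),(342,200),(343,202),(341,196),(338,200)])
print("wrist");show(c,[(314,231),(305,250),(322,250),(315,225),(300,250),(269,182)])
E
```

```text
tcp [0.54126957 0.02700965 0.04512266] scene px [340.02686216 206.16001856] top [306.52857464 197.53941777]
scene cam [ 430.9 -590.1] 1.189162109269291
wrist cam [102.3   1.4] 0.2170363034500082
(331, 199) [ 45.6 -58.1] 165.3 [38 39 41]
(331, 201) [ 9.8 -8.4] 59.5 [57 41 35]
(332, 202) [10.3 -4.2] 49.5 [67 44 30]
(333, 203) [15.4 -6.4] 52.0 [67 44 32]
(335, 206) [15.1  4.5] 22.0 [147 112  50]
(340, 198) [ 40.8 -10.7] 107.4 [39 40 42]
(342, 200) [43.  -3.6] 90.8 [102 101  97]
(343, 202) [46.4 -3.1] 83.4 [146 145 138]
(341, 196) [ 45.2 -13. ] 124.1 [35 36 39]
(338, 200) [ 46.1 -27.4] 123.1 [36 37 41]
wrist
(314, 231) [23.7  1.7] 20.1 [220 171  98]
(305, 250) [46.9  5.1] 98.1 [107 106 104]
(322, 250) [47.2 -1.5] 98.6 [107 107 105]
(315, 225) [26.4  1.1] 16.6 [103  80  46]
(300, 250) [46.4  7.1] 97.1 [107 107 104]
(269, 182) [59.3 26.8] 36.0 [84 84 84]
```

The depth readings put the visible finger ends at about z = 83 mm, although the TCP reads 45 mm. So the fingers passed over the knob. I'll measure where the tips really are.

```bash
python3 - <<'E'
from h import *
def clouds(c,r):
  v,u=np.mgrid[r[0]:r[1],r[2]:r[3]]; v=v.ravel();u=u.ravel();Z=c["range_z"][v,u]
  P=(np.linalg.inv(c["K"])@np.vstack([u,v,np.ones(len(u))]))*Z
  W=(c["R"].T@(P-c["t"][:,None])).T
  return np.column_stack([(W[:,:2]-V)@np.column_stack([EX,EY])*1000,W[:,2]*1000])[Z>0],np.column_stack([u,v])[Z>0]
c=cam("wrist");b=cam("scene")
for n,k,r in(("wrist",c,(215,300,270,360)),("scene",b,(180,210,320,360))):
  P,px=clouds(k,r); m=(abs(P[:,0]-35)<25)&(abs(P[:,1])<40)&(P[:,2]>40)&(P[:,2]<135)
  Q=P[m]; o=np.argsort(Q[:,2])
  print(n,len(Q),"\n",np.column_stack([Q[o[:200:10]],px[m][o[:200:10]]]).round())
print(observe()["joints"])
E
```

```text
wrist 4678 
 [[ 46.   2.  79. 313. 233.]
 [ 46.   5.  80. 306. 233.]
 [ 47.   6.  80. 305. 233.]
 [ 46.  -0.  80. 318. 234.]
 [ 46.   4.  81. 308. 234.]
 [ 47.   7.  81. 302. 233.]
 [ 47.  -1.  81. 320. 234.]
 [ 47.  -3.  82. 325. 234.]
 [ 43.  -7.  82. 333. 243.]
 [ 43.   9.  82. 296. 243.]
 [ 42.  -6.  82. 331. 244.]
 [ 47.   3.  82. 311. 235.]
 [ 43.  10.  83. 294. 244.]
 [ 43.  12.  83. 291. 244.]
 [ 47.   4.  83. 308. 235.]
 [ 47.   4.  83. 309. 235.]
 [ 42.  10.  83. 294. 245.]
 [ 43.  -7.  83. 334. 244.]
 [ 43.  -8.  84. 335. 244.]
 [ 46.   2.  84. 313. 237.]]
scene 118 
 [[ 55.  25.  40. 351. 205.]
 [ 11.  -5.  52. 332. 202.]
 [ 33.  -8.  82. 338. 201.]
 [ 40.  -4.  89. 341. 200.]
 [ 46.   6.  97. 345. 197.]
 [ 44.   7. 104. 345. 195.]
 [ 48.  -7. 120. 343. 196.]
 [ 47.  -6. 123. 343. 195.]
 [ 46.  31. 126. 351. 185.]
 [ 41. -12. 128. 340. 194.]
 [ 31. -21. 131. 335. 194.]
 [ 46. -23. 133. 339. 197.]]
[-7.38487664e-02  1.15861767e-01 -1.41916811e-01  1.31302945e+00
 -2.75540171e-05  2.80311909e+00]
```

Both cameras put the real finger tips about 34 mm above the reported TCP, so the fingers are shorter than stated. I'll go back behind the knob and descend to TCP z of about 0.016, which puts the tips at about 0.050.

Emit:
apply_moves(rows=[[-0.85,0.02,0,0,0,0,0],[-0.85,0,0,0,0,0,0],[0,0,0,0,0,0,0],[0,0,0.4,0,0,0,0],[0,0,0.32,0,0,0,0],[0,0,0,0,0,0,0],[0.25,0,0,0,0,0,0],[0.2,0,0,0,0,0,0]])

```text
time_s: 4.7
tcp_pos: [0.495, 0.0134, 0.0169]
eef_rot: [[0.965, 0.262, 0.001], [0.262, -0.965, -0.0], [0.001, 0.0, -1.0]]
contact_force: [-0.1, 0.9, -0.1]
finger_gap: 0.0002
grip_force: 0.3
```

```bash
python3 - <<'E'
from h import *
c=cam("wrist","w4.png"); s=observe();print(s["tcp_pos"],vis(s["tcp_pos"]),s["contact_force"])
for u,v in((195,285),(230,283),(285,255),(314,240)):
    p=dep(c,u,v);print(vis(p),p[2])
E
```

```text
[0.49664784 0.01363382 0.01719775] [-11.8  -0.3] [0.65979519 0.70324681 0.44985267]
[-57.1  75.8] 0.001418717685704396
[ 1.4 25.9] 0.09919651900624071
[-5.1 12.2] 0.06648265060824224
[3.5 0.5] 0.07126563343435749
```

View pics/w4.png

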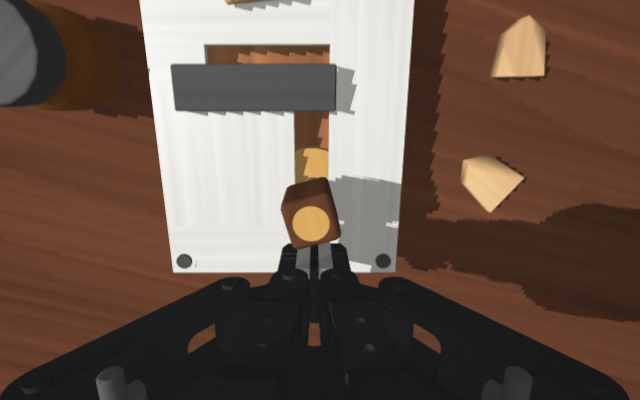

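The knob at (311,223) now stands right against the tips, so the depth is correct. I'll push.

Emit:
apply_moves(rows=[[0.2,0,0,0,0,0,0],[0.2,0,0,0,0,0,0],[0.2,0,0,0,0,0,0],[0.2,0,0,0,0,0,0],[0.2,0,0,0,0,0,0],[0.2,0,0,0,0,0,0],[0.2,0,0,0,0,0,0],[0.05,0,0,0,0,0,0]])

```text
time_s: 5.55
tcp_pos: [0.5505, 0.0286, 0.0163]
eef_rot: [[0.965, 0.262, 0.001], [0.262, -0.965, 0.0], [0.001, 0.0, -1.0]]
contact_force: [-2.5, -0.1, 0.9]
finger_gap: 0.0004
grip_force: 0.9
```

```bash
cat >> h.py <<'E'
def knob(c):
    hsv=cv2.cvtColor(c["pixels"],cv2.COLOR_RGB2HSV)
    Z=c["range_z"]; v,u=np.mgrid[0:400,0:640]
    P=np.linalg.inv(c["K"])@np.vstack([u.ravel(),v.ravel(),np.ones(u.size)])*Z.ravel()
    W=(c["R"].T@(P-c["t"][:,None])).T
    xy=(W[:,:2]-V)@np.column_stack([EX,EY])*1000; z=W[:,2]*1000
    h=hsv.reshape(-1,3)
    m=(abs(z-70)<3)&(h[:,1]>80)&(xy[:,0]>-20)&(xy[:,0]<110)&(abs(xy[:,1]-15)<60)
    if m.sum()<20: return None
    r=cv2.minAreaRect(xy[m].astype(np.float32)); return m.sum(),np.round(r[0],1),np.round(r[1],1),r[2]
E
python3 - <<'E'
from h import *
c=cam("wrist","w5.png"); s=observe();print(s["tcp_pos"],vis(s["tcp_pos"]),s["contact_force"],knob(c))
k=c["pixels"]; 
for v in range(60,215,6):
  p=dep(c,270,v);print(v,vis(p)[0],round(p[2]*1000),k[v,270],end=';')
E
```

```text
[0.55054078 0.02862868 0.01626654] [44.1  0.1] [ 0.59107636 -0.18066884  0.49243352] (np.int64(2488), array([66. ,  0.3]), array([19.7, 20.7]), 88.98407745361328)
60 130.3 26 [228 229 224];66 127.8 26 [230 229 224];72 125.1 28 [138 138 134];78 122.0 35 [165 132  95];84 119.5 35 [191 152 112];90 116.9 37 [217 172 125];96 114.4 36 [230 189 137];102 111.9 36 [229 189 137];108 109.3 35 [227 185 134];114 106.7 36 [227 185 134];120 104.1 35 [227 185 135];126 101.4 35 [226 184 132];132 98.8 36 [226 185 135];138 95.2 27 [141 140 136];144 92.9 32 [107 106 104];150 90.6 36 [83 81 83];156 88.0 37 [83 81 82];162 85.3 37 [81 81 81];168 82.6 38 [84 84 83];174 79.5 36 [77 75 75];180 76.6 36 [83 83 83];186 73.8 37 [81 79 79];192 64.3 12 [174 116  77];198 61.1 13 [174 116  78];204 61.5 25 [224 223 218];210 59.0 28 [227 226 220];
```

The knob is at x = 66 and now square. About 6 mm remain.

Emit:
apply_moves(rows=[[0.08,0,0,0,0,0,0],[0.07,0,0,0,0,0,0],[0.04,0,0,0,0,0,0],[0,0,0,0,0,0,0]])

```text
time_s: 6.0
tcp_pos: [0.557, 0.0304, 0.0162]
eef_rot: [[0.965, 0.262, -0.0], [0.262, -0.965, 0.0], [0.0, -0.0, -1.0]]
contact_force: [-0.6, -0.1, 0.6]
finger_gap: 0.0003
grip_force: 0.4
```

```bash
python3 - <<'E'
from h import *
c=cam("wrist","w5.png"); s=observe();print(s["tcp_pos"],vis(s["tcp_pos"]),s["contact_force"],knob(c))
E
```

```text
[0.55695212 0.03043119 0.01617393] [50.8  0.2] [-1.41627396 -0.51592644 -0.60353939] (np.int64(2507), array([72.6,  0.4]), array([20.9, 19.5]), 0.8996257781982422)
```

View pics/w5.png

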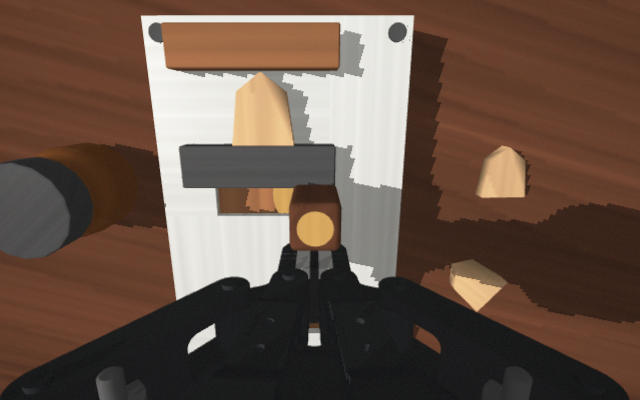

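The knob at (315,228) is at the corner, the jaw (y 165) is up against the koma, and its tip at (262,72) is at the fence. I'll give it a small extra nudge to confirm the stop.

Emit:
apply_moves(rows=[[0.03,0,0,0,0,0,0],[0.03,0,0,0,0,0,0],[0,0,0,0,0,0,0]])

```text
time_s: 6.35
tcp_pos: [0.5574, 0.0306, 0.0165]
eef_rot: [[0.965, 0.261, -0.003], [0.261, -0.965, -0.001], [-0.004, 0.0, -1.0]]
contact_force: [-5.8, -2.0, 4.2]
finger_gap: -0.0005
grip_force: 3.1
```

```bash
python3 - <<'E'
from h import *
c=cam("wrist"); s=observe();print(vis(s["tcp_pos"]),s["contact_force"],knob(c))
E
```

```text
[51.3  0.2] [-6.68820652 -1.63513314  4.12541125] (np.int64(2514), array([73.4,  0.4]), array([20.9, 19.5]), 0.936951220035553)
```

The force rose to about 7 N, so the peg is at the stop. I'll back off, lift and go round to the knob's right side.

Emit:
apply_moves(rows=[[-0.5,0,0,0,0,0,0],[0,0,-0.6,0,0,0,0],[0,0,-0.6,0,0,0,0],[0.5,0.6,0,0,0,0,0],[0.5,0.4,0,0,0,0,0],[0,0,0,0,0,0,0],[0,0,0.6,0,0,0,0],[0,0,0,0,0,0,0]])

```text
time_s: 7.2
tcp_pos: [0.5864, -0.0017, 0.037]
eef_rot: [[0.965, 0.262, -0.006], [0.262, -0.965, 0.001], [-0.005, -0.003, -1.0]]
contact_force: [0.3, 0.1, -0.7]
finger_gap: 0.0002
grip_force: 0.0
```

```bash
python3 - <<'E'
from h import *
c=cam("wrist","w6.png"); s=observe();print(s["tcp_pos"],vis(s["tcp_pos"]),s["contact_force"],knob(c))
E
```

```text
[ 0.58682937 -0.00173669  0.0382825 ] [ 71.2 -38.7] [ 0.37357711  0.54199368 -0.54026051] (np.int64(1711), array([73. ,  0.3]), array([19.7, 19.7]), 0.06056959182024002)
```

View pics/w6.png

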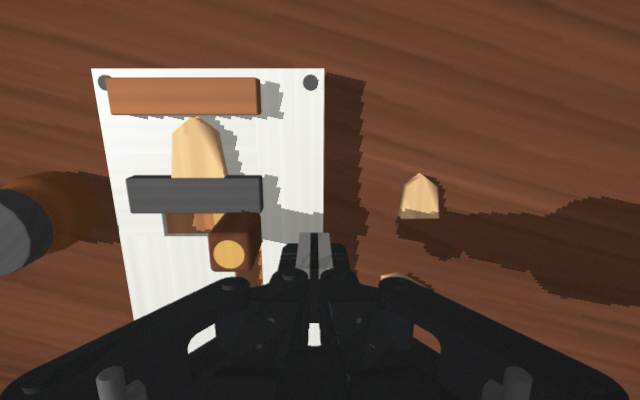

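The knob at (229,254) is left of the fingers with a clear gap. The jaw and koma stayed put. I'll descend and start the short-leg push.

Emit:
apply_moves(rows=[[0,0,0.53,0,0,0,0],[0,0,0,0,0,0,0],[0,-0.2,0,0,0,0,0],[0,-0.2,0,0,0,0,0],[0,-0.2,0,0,0,0,0],[0,-0.2,0,0,0,0,0],[0,-0.2,0,0,0,0,0],[0,0,0,0,0,0,0]])

```text
time_s: 8.05
tcp_pos: [0.5781, 0.0378, 0.0194]
eef_rot: [[0.965, 0.263, 0.0], [0.263, -0.965, 0.001], [0.0, -0.001, -1.0]]
contact_force: [0.5, -0.2, -0.4]
finger_gap: -0.0001
grip_force: 0.0
```

```bash
python3 - <<'E'
from h import *
c=cam("wrist"); s=observe();print(vis(s["tcp_pos"]),s["tcp_pos"][2],s["contact_force"],knob(c))
E
```

```text
[73.1  1.1] 0.019168917483490686 [ 0.09280424 -0.81596223 -0.9539002 ] (np.int64(1344), array([75.7, 26.4]), array([21. , 14.2]), 89.15056610107422)
```

Emit:
apply_moves(rows=[[0,-0.15,0,0,0,0,0],[0,-0.15,0,0,0,0,0],[0,-0.1,0,0,0,0,0],[0,-0.03,0,0,0,0,0],[0,0,0,0,0,0,0]])

```text
time_s: 8.6
tcp_pos: [0.5738, 0.0532, 0.019]
eef_rot: [[0.965, 0.262, -0.0], [0.262, -0.965, 0.0], [-0.0, -0.0, -1.0]]
contact_force: [-1.0, 0.4, -0.2]
finger_gap: 0.0
grip_force: 0.0
```

```bash
python3 - <<'E'
from h import *
c=cam("wrist"); s=observe();print(vis(s["tcp_pos"]),s["tcp_pos"][2],s["contact_force"],knob(c))
E
```

```text
[73.  17.6] 0.019024206249067067 [ 0.58491584  0.68760921 -0.1219626 ] (np.int64(1279), array([75.5, 28.4]), array([46.9, 14.2]), 89.1279525756836)
```

Not at the stop yet. I'll nudge on until the force rises.

Emit:
apply_moves(rows=[[0,-0.04,0,0,0,0,0],[0,-0.04,0,0,0,0,0],[0,0,0,0,0,0,0]])

```text
time_s: 8.95
tcp_pos: [0.5735, 0.0555, 0.0195]
eef_rot: [[0.965, 0.261, 0.001], [0.261, -0.965, -0.001], [0.0, 0.001, -1.0]]
contact_force: [0.4, -1.7, 0.4]
finger_gap: 0.0
grip_force: 1.0
```

Emit:
apply_moves(rows=[[0,-0.03,0,0,0,0,0],[0,0,0,0,0,0,0]])

```text
time_s: 9.15
tcp_pos: [0.5736, 0.0563, 0.0199]
eef_rot: [[0.965, 0.261, 0.002], [0.261, -0.965, -0.002], [0.001, 0.002, -1.0]]
contact_force: [-0.4, -3.7, 2.5]
finger_gap: -0.0004
grip_force: 2.0
```

Emit:
apply_moves(rows=[[0,-0.03,0,0,0,0,0],[0,-0.03,0,0,0,0,0],[0,0,0,0,0,0,0]])

```text
time_s: 9.45
tcp_pos: [0.5736, 0.0568, 0.0202]
eef_rot: [[0.966, 0.26, 0.003], [0.26, -0.966, -0.005], [0.001, 0.006, -1.0]]
contact_force: [1.3, -6.8, 3.5]
finger_gap: -0.0001
grip_force: 4.1
```

Emit:
apply_moves(rows=[[0,0.4,0,0,0,0,0],[0,0.4,0,0,0,0,0],[0,0,-0.9,0,0,0,0],[-0.6,0,-0.9,0,0,0,0],[-0.8,0,-0.5,0,0,0,0],[0,0,0,0,0,0,0]])

```text
time_s: 10.05
tcp_pos: [0.5263, 0.013, 0.1148]
eef_rot: [[0.966, 0.26, 0.004], [0.26, -0.966, 0.001], [0.004, 0.0, -1.0]]
contact_force: [0.4, -0.0, 0.7]
finger_gap: -0.0002
grip_force: 0.0
```

```bash
python3 - <<'E'
from h import *
c=cam("wrist","w7.png"); s=observe();print(vis(s["tcp_pos"]),s["tcp_pos"][2],s["contact_force"],knob(c),s["time_s"])
E
```

```text
[17.4 -8.5] 0.1128414903437811 [ 0.96447015 -0.18433497  0.62153552] (np.int64(924), array([72.3, 42.7]), array([19.2, 18.9]), 89.970947265625) 10.1
```

View pics/w7.png

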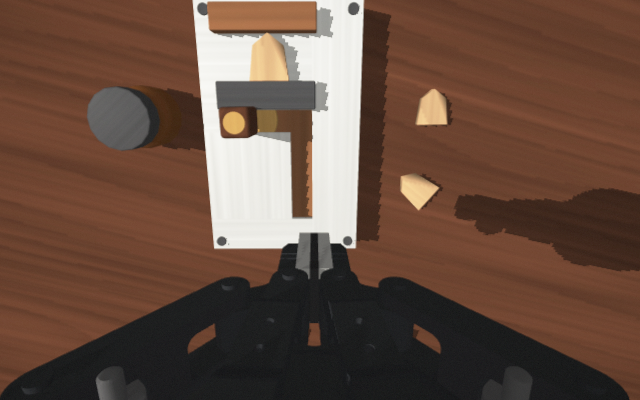

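The knob at (233,122) is at vise (72.3, 42.7), the end of the short leg. The jaw is closed, the koma at (268,58) lies square between it and the fence, and the arm is clear.

```bash
python3 -c "
from station import workorder
print(workorder.close_job())"
```

```text
the job is handed in; nothing more can be done
None
```

The job is handed in: the last camera check put the peg at the end of the short leg, with the jaw closed on the piece, the piece square against the fence and the robot clear of everything. No verdict came back.

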